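Set the slicer's thickness, lock it, and clamp its sliding leg at the marked length

TASK

Get the vegetable slicer ready: turn the thickness dial until its pointer nose is on the black line on the deck, then slide the forked lock fully home around the dial. Then grip the upright tab of the cam lever on the sliding leg, draw the leg out against its spring until the index nib is level with the marker clip on the rail, and, holding the leg on that mark, slide the cam lever fully closed, across towards the rail with the clip. Finish still gripping the tab, leg on its mark and lever closed (do not let go or back away), and leave the clip and the things around the slicer where they are.

Things in the scene. Friction and masses are not known exactly. Their poses are not given: they have to be found in the camera images.
- slicer: White vegetable slicer fixed on the counter, 130 mm wide (its x, roughly away from the robot) and 480 mm long (its y, -210 at the dial end to +270 at the leg end); z up. Origin: on the counter, mid width. Deck from y -210 to +60 mm, top 45 mm above the counter; beyond it a channel between two aluminium rails (x = -50 and +50, tops at 47 mm) in which the leg slides along y. Dial axis at (0, -170).
- dial (a joint): Thickness dial, a black bar grip on a steel disc, turning about the vertical. Value in rad, growing anticlockwise seen from above; 0 = pointer nose along the slicer's +x, right on the black line; starts between -1.4 and -0.7; stops at -1.6 and 0.6. Friction about 0.04 N m; it stays where it is left. The value is also the angle of the bar from the slicer's x.
- dial_grip (a point): Point on the dial's axis in the middle of the height of the bar grip, 75 mm above the counter. The bar is 36 mm long (from the axis 18 mm each way), 12 mm thick, from 60 to 86 mm above the counter; a 5 mm wide nose on one end (to 26 mm from the axis) is the pointer. Disc 44 mm across, under the bar. Its x axis points along the nose.
- dial_line (a point): Middle of the black line (24 x 3 mm, along the slicer's x) on the deck on the far side of the dial, 42 mm from the dial's axis, at which the pointer must aim.
- lock (a joint): Forked steel lock that slides along the slicer's -y towards the dial until its two arms lie either side of the dial's hub, over its disc. Value in m: 0 = open, 0.036 = fully home (end stop). Starts 0 to 0.004. Friction about 2 N; it stays where it is left.
- lock_tab (a point): Middle of the top of the lock's black upright tab, 86 mm above the counter; the tab is 30 mm (slicer x) by 10 mm (slicer y), standing 32 mm above the lock's flat plate (plate top 54 mm above the counter). Fully home, the tab's middle is 50 mm from the dial's axis; open, 86 mm.
- leg: Sliding leg with the cam lever on it: white carriage 76 x 50 mm (slicer x, y), top 50 mm above the counter, plus a bar and 110 mm wide cross foot out of the open end. Origin: under the carriage's middle, 32 mm above the counter. Slides 0 to 105 mm along slicer +y; starts 0 to 15 mm out. A 40 N/m spring and 1.5 N friction resist; let go when 40 mm or more out, it creeps back in.
- leg_index (a point): Black index nib on the carriage's far (+x) edge, at the middle of the carriage's length (same slicer y as the cam tab), 52 mm above the counter. Same axes as the slicer.
- length_mark (a point): Middle of the top of the black marker clip, 6 mm wide along y, that sits on the rail at slicer x = +53 mm, 51 mm above the counter. The leg is at its length when nib and clip have the same y along the slicer. The clip's place on the rail differs from episode to episode. Same axes as the slicer.
- cam (a joint): Sliding cam lever on top of the leg's carriage, moving across it along the slicer's +x. Value in m: 0 = open, 0.028 = fully closed (end stop), wedge plate between the two steel cheeks. Starts 0 to 0.002. Friction about 4 N; it stays where it is left.
- cam_tab (a point): Top middle of the cam lever's black upright tab, 87 mm above the counter; tab 24 mm (slicer x) by 14 mm (slicer y), 32 mm high on a 5 mm plate (plate top at 55 mm). Pulling it along y draws the leg, pushing it along +x closes the lever. Tab is 25 mm to -x of the carriage's middle when open, 3 mm to +x when closed; 10 mm high steel cheeks stand 26 to 36 mm to +x.
- bowl: Bystander: white bowl, 120 mm across, 50 mm high; origin under its centre.
- jar: Bystander: spice jar 48 mm across, 85 mm high; origin under its centre.
- pusher: Bystander: the slicer's black round food pusher, 76 mm across, 48 mm high; origin under its centre.

How it is judged:
On the way, in this order (a step that is already met when the one before it is completed fails the run):
1. the dial's pointer is on the line, the lock still open (value of joint dial between -0.14 and 0.14 rad and value of joint lock below 0.012 m), for 0.2 s.
2. the lock is fully home with the dial on the line (value of joint dial between -0.14 and 0.14 rad and value of joint lock above 0.032 m), for 0.2 s.
3. the leg is held with its nib at the clip, the cam lever still open (y of leg_index in the frame of length_mark between -0.005 and 0.005 m and contact force between the fingers and leg above 1.5 N and value of joint cam below 0.012 m), for 0.1 s.
4. the cam lever is closed with the leg held on its mark (y of leg_index in the frame of length_mark between -0.005 and 0.005 m and contact force between the fingers and leg above 1.5 N and value of joint cam above 0.0245 m), for 0.1 s.
At the end, for the whole second after the job is handed in: Dial within 0.14 rad of the line; lock within 4 mm of its end stop; nib within 5 mm of the clip along the rail; cam lever within 3.5 mm of its end stop; fingers bearing on the leg or its lever with more than 1.5 N; leg and lever at rest (all of step 2 and all of step 4 and velocity of joint cam between -0.02 and 0.02 m/s and linear speed of leg below 0.02 m/s); the arm keeps its last pose, push and grip.
It fails at once if cam lever slid closed (past 15 mm) while the leg is more than 9 mm off its mark (value of joint cam above 0.015 m and (y of leg_index in the frame of length_mark above 0.009 m or y of leg_index in the frame of length_mark below -0.009 m)).
It fails at once if marker clip moved by more than 4 mm (distance of length_mark from where it was at the start of the episode above 0.004 m).
It fails at once if bowl, jar or pusher moved by more than 30 mm or tipped ((distance of bowl from where it was at the start of the episode above 0.03 m or angle between bowl's own z axis and vertical above 0.35 rad) or (distance of jar from where it was at the start of the episode above 0.03 m or angle between jar's own z axis and vertical above 0.35 rad) or (distance of pusher from where it was at the start of the episode above 0.03 m or angle between pusher's own z axis and vertical above 0.35 rad)).
It also fails if it takes over 64 s, if anything falls off the work surface, if the arm or the gripper's body presses on something with over 40 N, if the wrist force passes 120 N, or if a joint passes its speed limit or range.

ROBOT

A 6-joint arm with a two-finger parallel gripper is mounted at the origin on the work surface. World frame = base frame: x ahead of the robot, y to its left, z up, the work surface at z = 0. Lengths are in m, angles in rad, forces in N, time in s.
With the tool pointing down it reaches from about 0.325 to 0.85 m from the base axis. Payload 15.5 kg.
Tool frame: the origin (TCP) lies between the finger pads; the fingertips stand 22 mm ahead of it and the grasp point (between the pads) lies 3 mm ahead of it (manip.tips_ahead is the distance from the TCP to the fingertips, in m); z points along the fingers, y is the line along which they close (so a half turn about z gives the same grasp; the last joint's range is limited). The gripper opens to 91 mm and grips with 3 to 60 N. Pads are 32 mm wide; open, the fingers measure 118 mm over their backs; the gripper's body (76 mm by 178 mm) begins 60 mm behind the grasp point.
Start: joints at [-1.411, 0.494, 1.345, -0, 1.302, -0.096], TCP at [0.158, -0.605, 0.236] pointing down, gripper open.
Joint ranges: [-2.91, 2.91], [-0.82, 2.16], [0.22, 2.67], [-1.22, 4.37], [0.12, 2.79], [-3.08, 3.08]. Speed limits (rad/s): [1.89, 1.89, 2.57, 3.01, 3.01, 3.01].

INTERFACE

Orientations are given as a unit quaternion [x, y, z, w].
In Python, from workcell import manip gives the robot as it stands.
- The arm moves only by the tool jog_arm, called after "Emit:" by a JSON object that holds its "fn" and its "kwargs", one argument or row to a line. Schema: {"type":"object","properties":{"segments":{"type":"object","properties":{"tx":{"type":"array","items":{"type":"number"},"minItems":1,"maxItems":20},"ty":{"type":"array","items":{"type":"number"},"minItems":1,"maxItems":20},"tz":{"type":"array","items":{"type":"number"},"minItems":1,"maxItems":20},"wx":{"type":"array","items":{"type":"number"},"minItems":1,"maxItems":20},"wy":{"type":"array","items":{"type":"number"},"minItems":1,"maxItems":20},"wz":{"type":"array","items":{"type":"number"},"minItems":1,"maxItems":20}},"additionalProperties":false,"required":["tx","ty","tz","wx","wy","wz"]},"jaw":{"type":"number"},"only":{"type":"string"},"quiet":{"type":"boolean"},"lines":{"type":"string"}},"required":["segments"],"additionalProperties":false}. segments is an object with one list for each field, all of the same length, 1 to 20, a row being the entries at one place: tx, ty, tz (the shift in shares of the most that a row can go, 1 being 50 mm), wx, wy, wz (a rotation vector in shares of pi rad (1.0 is pi rad)); each row shifts and turns the commanded pose from where the row before left it, along the tool's axes as they then stand; what a row does not reach is not made up. A row lasts 1/10 s, in which the tool goes at most 0.05 m and 0.15 rad, less where a joint would pass 70% of its speed; a pose out of reach is approached as far as the arm can. jaw is the finger opening in m, set as the call begins (left out keeps the last). The fingers move at their own pace and stop on an object; the grip force is fixed at half the most. Time passes only in rows, so rows that do not move let the fingers close. The tool returns the time, the measured TCP pose, the force, the opening and the grip force at its end. only (a regular expression) keeps the lines of the reply that match it, lines (a string "A,B") keeps lines A to B, and quiet returns only ok. No shift or turn number may pass 1 either way. Input that does not fit is refused with a message, and nothing moves.
- manip.read_state(): the state, without advancing time (a new reading comes with each control period).
- manip.read_camera(name): name is "scene" or "top" or "wrist"; returns a dict with "pixels" (400x640x3 uint8, red, green, blue), "K" (3x3 intrinsics, pixels), "k1" (the pictures are not rectified: a ray, as slopes to the right and down, at radius r is drawn at 1 + k1 r^2 times it, then the intrinsics apply), "R" (3x3) and "t" (3): a world point X has camera coordinates R X + t. Camera axes: x right, y down, z forward; pixel columns grow to the right and rows downward; lengths in m; the calibration is good to about 2 mm. A picture is of the moment at which its call begins. There is no depth.
- manip.job_done(): hands the job in; it is judged then, once.
The state is a dict: "time": time; "joints": joint angles; "qvel": joint speeds; "tau": joint torques, N m; "position": TCP position; "ee_rot": TCP orientation; "force": force on the tool from outside, world axes, zero at the start; "wrist_torque": the same for the moment, N m; "width": finger opening in m; "grip_force": force on a finger pad.
Only numpy, scipy, OpenCV 4.12 (cv2) and the standard library are available. Lean on these libraries where they do the work, as an engineer would, in place of code of your own. Each camera call takes 0.05 s, during which the arm holds its last target. There are 200 camera calls.

## Working session

There is one attempt and no reset: what is moved stays moved. The work goes in short steps, Python scripts to look and compute and a tool call to move; the robot and the scene stay as the last step left them, time stands still between calls to the robot, and variables do not carry over. Pictures are saved under pics/ and viewed, at most 10 in all, crops included, and the job is handed in when it is done.

```bash
ls; mkdir -p pics; cat > h.py <<'E'
import numpy as np, cv2
from workcell import manip
from scipy.spatial.transform import Rotation as Ro
def snap(name,fn=None):
    c=manip.read_camera(name); 
    if fn:
        cv2.imwrite('pics/'+fn,cv2.cvtColor(np.asarray(c['pixels']),cv2.COLOR_RGB2BGR))
        np.savez('pics/'+fn+'.npz',**{k:np.asarray(v) for k,v in c.items()})
    return c
def load(fn): return dict(np.load('pics/'+fn+'.npz'))
def ray(c,u,v):
    K=c['K'];k=float(c['k1']);d=np.array([(u-K[0,2])/K[0,0],(v-K[1,2])/K[1,1]])
    s=d.copy()
    for _ in range(30): s=d/(1+k*(s@s))
    r=c['R'].T@np.array([s[0],s[1],1]); o=-c['R'].T@c['t']
    return o,r/np.linalg.norm(r)
def atz(c,u,v,z):
    o,r=ray(c,u,v); return o+r*(z-o[2])/r[2]
def proj(c,X):
    p=c['R']@np.asarray(X,float)+c['t']; s=p[:2]/p[2]; s=s*(1+float(c['k1'])*(s@s))
    return np.array([c['K'][0,0]*s[0]+c['K'][0,2],c['K'][1,1]*s[1]+c['K'][1,2]])
def tri(obs):
    A=np.zeros((3,3));b=np.zeros(3)
    for c,u,v in obs:
        o,r=ray(c,u,v);P=np.eye(3)-np.outer(r,r);A+=P;b+=P@o
    X=np.linalg.solve(A,b)
    return X,[np.linalg.norm(proj(c,X)-[u,v]) for c,u,v in obs]
E
python3 - <<'E'
from h import *
for n in ['top','scene','wrist']:
    c=snap(n,n+'0.png'); print(n,-c['R'].T@c['t'],c['K'][0,0],c['k1'])
a=[cv2.imread(f'pics/{n}0.png') for n in ['top','scene']]
cv2.imwrite('pics/both.png',cv2.resize(np.vstack(a),(480,600)))
E
```

```text
pics
workcell.py
top [ 0.4942091  -0.00544864  0.77974312] 419.8537349343058 -0.10234044938045588
scene [ 0.9457208  -0.07802381  0.67985594] 434.03387272463294 -0.03318391091991046
wrist [ 0.23497061 -0.58420337  0.38421496] 352.23684454210456 0.016272762149704908
```

View pics/top0.png

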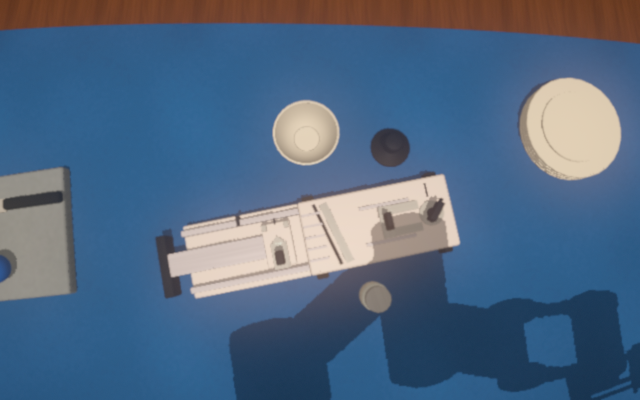

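View pics/scene0.png

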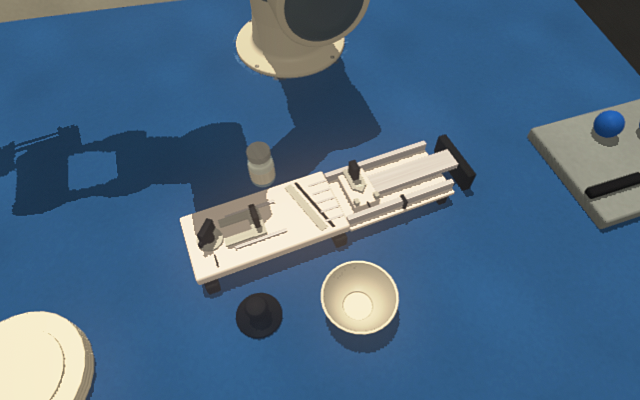

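The top view shows the slicer lying roughly along world y: dial at about (436,210), lock tab (388,220), cam tab (280,257), clip (238,219). In the scene view they are at about (206,234), (254,217), (354,170) and (404,201). I'll enlarge these areas next.

```bash
cat >> h.py <<'E'
def tiles(specs,out,w=100,h=75,k=4):
    T=[]
    for fn,x,y in specs:
        im=cv2.resize(cv2.imread('pics/'+fn)[y:y+h,x:x+w],(w*k,h*k),interpolation=cv2.INTER_CUBIC)
        for u in range(0,w,10): 
            cv2.line(im,(u*k,0),(u*k,6),(0,0,255),1)
            if u%20==0: cv2.putText(im,str(x+u),(u*k,16),0,.35,(0,255,255),1)
        for v in range(0,h,10): 
            cv2.line(im,(0,v*k),(6,v*k),(0,0,255),1); 
            if v%20==0: cv2.putText(im,str(y+v),(8,v*k+4),0,.35,(0,255,255),1)
        T.append(im)
    cv2.imwrite('pics/'+out,np.vstack([np.hstack(T[i:i+2]) for i in range(0,len(T),2)]))
E
python3 -c "
from h import *
tiles([('top0.png',370,170),('top0.png',215,200),('scene0.png',185,200),('scene0.png',330,145)],'t1.png')"
```

```text
(no output)
```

View pics/t1.png

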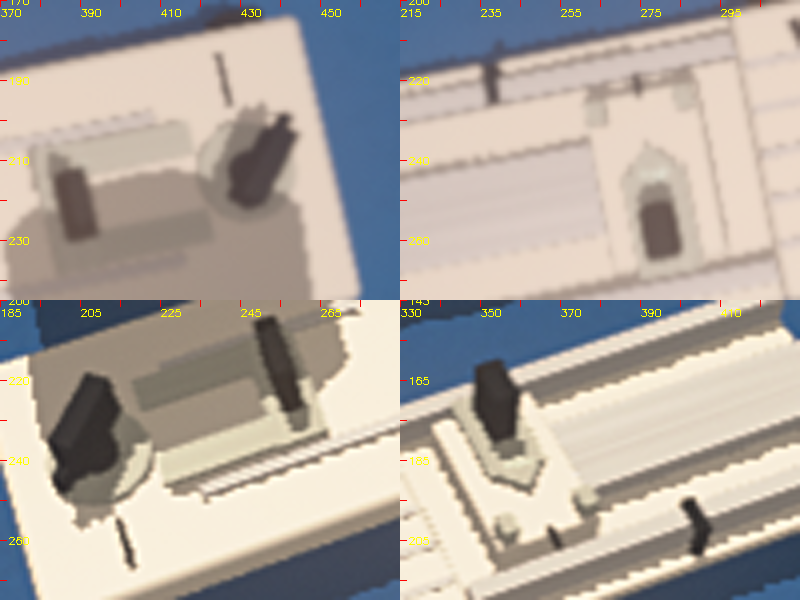

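The enlarged crops give these pixels:

| Item | Top | Scene |
|---|---|---|
| Dial line middle | (426,189.7) | (216.4,260.6) |
| Nib | (274.2,221.2) | (369,204.5) |
| Clip | about (237.6,218) | about (403.5,273/4+145) |
| Far dial-end deck corner | (444.2,174.2) | not read |

The dial nose points right of the line, so the dial is at about -0.7 to -0.8 rad.

```bash
python3 - <<'E'
from h import *
T=load('top0.png');S=load('scene0.png')
np.set_printoptions(precision=4,suppress=True)
P={'line':((426,189.7),(216.4,260.6)),'nib':((274.2,221.2),(369,204.4)),
'clip':((237.7,218.5),(404,198.5)),'line_in':((427.5,196),(214.5,254.2)),'line_out':((424.5,183.2),(218.2,267)),
'nose tip':((442.3,200.5),(202.5,246.5)),'camtabtop':((280.5,259.5),(352.5,163))}
for n,(a,b) in P.items():
    X,e=tri([(T,*a),(S,*b)]); print(n,X,np.round(e,2))
l=atz(T,426,189.7,.045);n=atz(T,274.2,221.2,.052);print(l,n)
# yaw from line (x42,y-170) & nib (x~38)
for fn,(x,y),z in [('corner far',(444.2,174.2),.045)]: print(fn,atz(T,x,y,z))
s=manip.read_state();print(s['position'],s['ee_rot'],Ro.from_quat(s['ee_rot']).as_matrix())
W=load('wrist0.png');R=Ro.from_quat(s['ee_rot']).as_matrix()
print('wrist cam in tool',R.T@(-W['R'].T@W['t']-s['position']));print(W['R']@R)
E
```

```text
line [ 0.6085 -0.1986  0.0438] [0.73 0.8 ]
nib [0.5469 0.0698 0.0475] [0.77 0.78]
clip [0.5496 0.1319 0.0539] [0.25 0.25]
line_in [ 0.597  -0.2009  0.0452] [0.68 0.74]
line_out [ 0.6203 -0.1963  0.0434] [0.7  0.78]
nose tip [ 0.5876 -0.2197  0.0612] [2.44 2.63]
camtabtop [0.4813 0.053  0.0856] [0.41 0.38]
[ 0.6082 -0.1996  0.045 ] [0.5463 0.068  0.052 ]
corner far [ 0.6371 -0.2333  0.045 ]
[ 0.1575 -0.6046  0.2355] [ 0.9919  0.1271 -0.     -0.0004] [[ 0.9677  0.2521 -0.0002]
 [ 0.2521 -0.9677  0.0009]
 [ 0.0001 -0.0009 -1.    ]]
wrist cam in tool [ 0.0801 -0.0003 -0.1487]
[[-0.0003  1.      0.0004]
 [-0.9596 -0.0002 -0.2812]
 [-0.2812 -0.0004  0.9596]]
```

The manual's scale: shifts go in shares of 50 mm and turns go in shares of pi rad. Converting my numbers, 0.0355 m is 0.71, -0.02 m is -0.4, 0.044 rad / 3.1416 = 0.014.

Emit:
{"fn": "jog_arm", "kwargs": {
  "segments": {"tx":[0.71,0.71,0.71,0.71,0.71,0.71,0.71,0.71,0.71,0.71,0.71,0.71,0.71,0.71,0,0],"ty":[-0.4,-0.4,-0.4,-0.4,-0.4,-0.4,-0.4,-0.4,-0.4,-0.4,-0.4,-0.4,-0.4,-0.4,0,0],"tz":[0,0,0,0,0,0,0,0,0,0,0,0,0,0,0,0],"wx":[0,0,0,0,0,0,0,0,0,0,0,0,0,0,0,0],"wy":[0,0,0,0,0,0,0,0,0,0,0,0,0,0,0,0],"wz":[0,0,0,0,0,0,0,0,0,0,0,0,0,0.014,0,0]},
  "jaw": 0.05
}}

```text
time: 1.75
position: [0.5681, -0.2079, 0.2355]
ee_rot: [0.994, 0.106, -0.0, -0.0]
force: [-0.8, 0.9, -0.1]
width: 0.0499
grip_force: 0.0
```

```bash
python3 - <<'E'
from h import *
np.set_printoptions(precision=4,suppress=True)
c=snap('wrist','w1.png')
for n,X in dict(axis=(.5674,-.2078,.086),line=(.6085,-.199,.045),nib=(.547,.069,.052),clip=(.5496,.1319,.051)).items(): print(n,proj(c,X))
E
```

```text
axis [321.436  187.4934]
line [321.5082 133.7521]
nib [ 25.387  137.8305]
clip [-46.3134 119.9468]
```

View pics/w1.png

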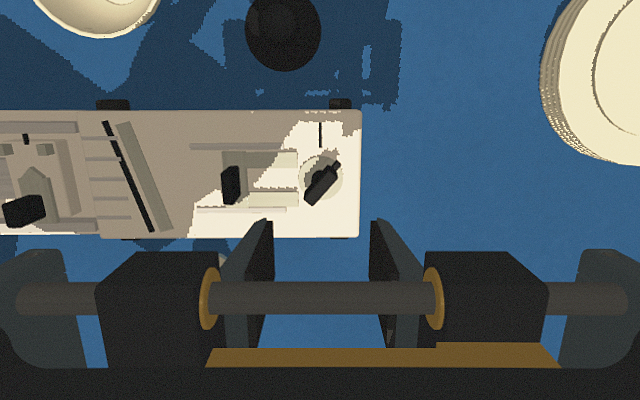

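The wrist view shows the deck edges horizontal, so the yaw is good. The line is at about (320.5,135) against a prediction of (321.5,133.8). The dial is at (321,183) with its nose towards (337,164), the lock tab is at (231,185), and the nib is at (25,139). I'll zoom in on these.

```bash
python3 -c "
from h import *
tiles([('w1.png',280,115),('w1.png',200,140),('w1.png',0,125),('w1.png',290,180)],'t2.png')"
```

```text
(no output)
```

View pics/t2.png

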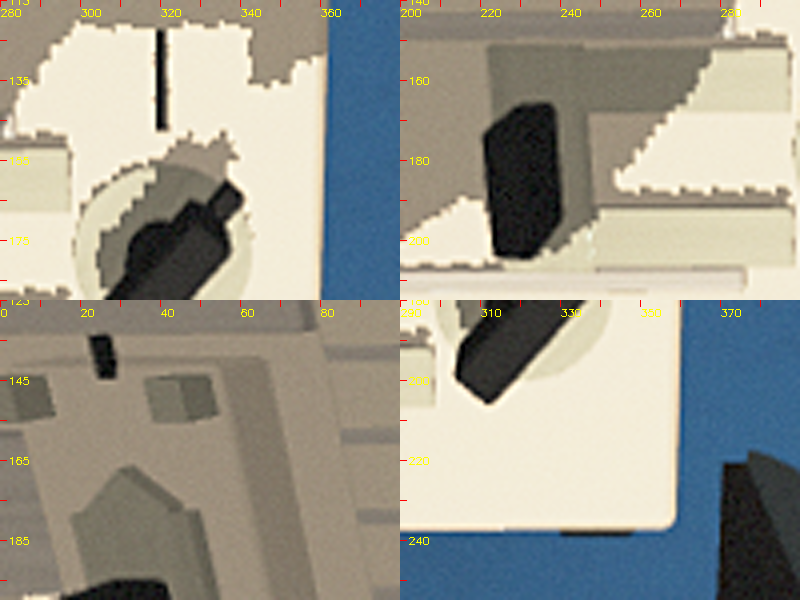

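```bash
python3 - <<'E'
from h import *
np.set_printoptions(precision=4,suppress=True)
c=load('w1.png');T=load('top0.png');S=load('scene0.png')
a=atz(c,338,176.7,.086);b=atz(c,312,206,.086);d=a-b
l1=atz(c,320,122,.045);l2=atz(c,320.4,147.5,.045);m=(l1+l2)/2
print('side',np.linalg.norm(d),np.arctan2(d[1],d[0]),'line len',np.linalg.norm(l1-l2),'mid',m)
yaw=.2115;ex=np.array([np.cos(yaw),np.sin(yaw),0]);ey=np.array([-ex[1],ex[0],0])
th=np.arctan2(d[1],d[0]);n=np.array([-np.sin(th),np.cos(th),0])
print('axis from bar',(a+b)/2+.006*n,'axis from line',m-.042*ex,'dial',th-yaw)
# edges of deck for yaw (near edge, z .045) from pic rows
print('tri line',tri([(c,320.2,134.8),(T,426,189.7),(S,216.4,260.6)]))
# lock tab top: bottom-left silhouettes (494/4..)
f=lambda u,v:atz(c,200+(u-400)/4,140+v/4,.086)
p=[f(484,136),f(494,256),f(535,259)];print('lock',p,np.linalg.norm(p[0]-p[1]),np.linalg.norm(p[1]-p[2]))
ctr=p[0]/2+p[2]/2
print('lock ctr',ctr, 'local from axis',(ctr-(m-.042*ex))@ex,(ctr-(m-.042*ex))@ey)
print('tri nib',tri([(c,25.7,138),(T,274.2,221.2),(S,369,204.4)]))
E
```

```text
side 0.035184440778485405 -0.49249620455989185 line len 0.024162902905835573 mid [ 0.6072 -0.198   0.045 ]
axis from bar [ 0.5673 -0.2062  0.086 ] axis from line [ 0.5661 -0.2068  0.045 ] dial -0.7039962045598919
tri line (array([ 0.608 , -0.1984,  0.044 ]), [np.float64(1.0113100645431792), np.float64(0.8405409644264156), np.float64(0.7790354677441226)])
lock [array([ 0.5609, -0.1202,  0.086 ]), array([ 0.5342, -0.126 ,  0.086 ]), array([ 0.5354, -0.135 ,  0.086 ])] 0.02729651592012472 0.009064665447621037
lock ctr [ 0.5481 -0.1276  0.086 ] local from axis -0.00095018841944316 0.08126073215376256
tri nib (array([0.5469, 0.0698, 0.0494]), [np.float64(1.2598124069656171), np.float64(0.9094687197008228), np.float64(0.8573601068301578)])
```

In the tool's units: 0.0295 m is 0.59, 0.025 m is 0.5, 0.141 rad / 3.1416 = 0.0449.

Emit:
{"fn": "jog_arm", "kwargs": {
  "segments": {"tx":[-0.014,0,0,0,0,0,0,0],"ty":[-0.03,0,0,0,0,0,0,0],"tz":[0.4,0.5,0.5,0.5,0.5,0.59,0,0],"wx":[0,0,0,0,0,0,0,0],"wy":[0,0,0,0,0,0,0,0],"wz":[0.0449,0.0449,0.0449,0.0449,0.0449,0,0,0]},
  "jaw": 0.05
}}

```text
time: 2.6
position: [0.5663, -0.208, 0.0869]
ee_rot: [0.97, -0.245, -0.0, -0.0]
force: [-0.5, -1.0, -0.1]
width: 0.0502
grip_force: 0.0
```

Emit:
{"fn": "jog_arm", "kwargs": {
  "segments": {"tx":[0,0,0,0,0],"ty":[0,0,0,0,0],"tz":[0,0,0,0,0],"wx":[0,0,0,0,0],"wy":[0,0,0,0,0],"wz":[0,0,0,0,0]},
  "jaw": 0.0
}}

```text
time: 3.1
position: [0.567, -0.2073, 0.0867]
ee_rot: [0.97, -0.245, 0.0, 0.0]
force: [-0.0, 1.0, -0.3]
width: 0.0131
grip_force: 0.0
```

In the tool's units: -0.104 rad / 3.1416 = -0.0331.

Emit:
{"fn": "jog_arm", "kwargs": {
  "segments": {"tx":[0,0,0,0,0,0,0,0,0,0,0,0],"ty":[0,0,0,0,0,0,0,0,0,0,0,0],"tz":[0,0,0,0,0,0,0,0,0,0,0,0],"wx":[0,0,0,0,0,0,0,0,0,0,0,0],"wy":[0,0,0,0,0,0,0,0,0,0,0,0],"wz":[0,0,-0.0318,-0.0318,-0.0318,-0.0318,-0.0318,-0.0318,-0.0331,0,0,0]},
  "jaw": 0.0
}}

```text
time: 4.3
position: [0.567, -0.207, 0.0867]
ee_rot: [0.995, 0.105, 0.0, -0.0]
force: [-1.9, 1.3, 6.3]
width: 0.0118
grip_force: 30.0
```

In the tool's units: -0.04 m is -0.8, -0.035 m is -0.7.

Emit:
{"fn": "jog_arm", "kwargs": {
  "segments": {"tx":[0,0,0,0,0,0,0,0,0],"ty":[0,0,0,0,0,-0.6,-0.6,-0.42,0],"tz":[0,0,0,-0.4,-0.8,-0.8,-0.7,0,0],"wx":[0,0,0,0,0,0,0,0,0],"wy":[0,0,0,0,0,0,0,0,0],"wz":[0,0,0,0,0,0,0,0,0]},
  "jaw": 0.04
}}

```text
time: 5.2
position: [0.5498, -0.126, 0.2226]
ee_rot: [0.994, 0.106, 0.001, 0.0]
force: [0.5, -0.5, -1.1]
width: 0.0401
grip_force: 0.0
```

```bash
python3 -c "
from h import *
snap('wrist','w2.png')
tiles([('w2.png',340,120),('w2.png',280,150),('w2.png',60,90),('w2.png',60,150)],'t3.png')"
```

```text
(no output)
```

View pics/t3.png

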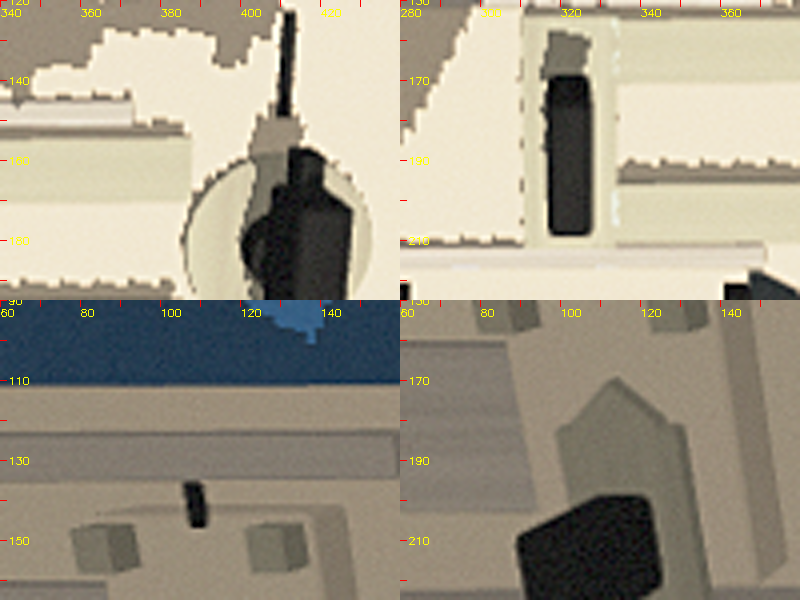

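The dial bar now runs parallel to the line, with its nose just beyond (416.7,158.7). The lock tab top's lower edge runs from (317.2,209) to (328,209). The nib is at (108,140).

```bash
python3 - <<'E'
from h import *
np.set_printoptions(precision=4,suppress=True)
c=load('w2.png');b=load('w1.png');T=load('top0.png');S=load('scene0.png')
e=atz(c,340+353/4,120+215/4,.086)-atz(c,340+349/4,120+295/4,.086);print('bar ang',np.arctan2(e[1],e[0]))
l1=atz(c,340+291/4,120+12/4,.045);l2=atz(c,340+284/4,120+115/4,.045);d=l1-l2;print('line',np.arctan2(d[1],d[0]),(l1+l2)/2)
yaw=.2115;ex=np.array([np.cos(yaw),np.sin(yaw),0]);ey=np.array([-ex[1],ex[0],0])
print('lock h',tri([(b,233.75,204.75),(c,328,209)]))
p=atz(c,317.2,209,.086);q=atz(c,328,209,.086);print(np.linalg.norm(p-q))
L=(p+q)/2+.015*ex;s=manip.read_state();R=Ro.from_quat(s['ee_rot']).as_matrix()
print('lock',L,'tool offset',R.T@(L-s['position']), 'axis->lock', (L-[.567,-.207,.086])@ey)
print('nib tri',tri([(b,25.7,138),(c,108,140)]),tri([(b,25.7,138),(c,108,140),(T,274.2,221.2),(S,369,204.4)]))
E
```

```text
bar ang 0.24787810738085778
line 0.21634775225168287 [ 0.6074 -0.1984  0.045 ]
lock h (array([ 0.5349, -0.1347,  0.0846]), [np.float64(0.04140430883514418), np.float64(0.04308771608185218)])
0.009224383373724046
lock [ 0.5491 -0.1269  0.086 ] tool offset [-0.0008 -0.0004  0.1358] axis->lock 0.08206510716925615
nib tri (array([0.5457, 0.072 , 0.0478]), [np.float64(0.06334438410787158), np.float64(0.0651426194429135)]) (array([0.5468, 0.0699, 0.0498]), [np.float64(0.7336555841869419), np.float64(1.172374702272422), np.float64(1.0078091694058222), np.float64(0.9350688267037263)])
```

In the tool's units: 0.045 m is 0.9, 0.035 m is 0.7.

Emit:
{"fn": "jog_arm", "kwargs": {
  "segments": {"tx":[-0.016,0,0,0,0,0],"ty":[-0.008,0,0,0,0,0],"tz":[0.9,0.9,0.7,0.26,0,0],"wx":[0,0,0,0,0,0],"wy":[0,0,0,0,0,0],"wz":[0,0,0,0,0,0]},
  "jaw": 0.04
}}

```text
time: 5.85
position: [0.5499, -0.1284, 0.0844]
ee_rot: [0.995, 0.105, 0.0, 0.0]
force: [-0.0, -0.4, 0.8]
width: 0.04
grip_force: 0.0
```

Emit:
{"fn": "jog_arm", "kwargs": {
  "segments": {"tx":[0,0,0,0,0,0],"ty":[0,0,0,0,0,0],"tz":[0,0,0,0,0,0],"wx":[0,0,0,0,0,0],"wy":[0,0,0,0,0,0],"wz":[0,0,0,0,0,0]},
  "jaw": 0.0
}}

```text
time: 6.45
position: [0.5494, -0.1278, 0.0839]
ee_rot: [0.994, 0.105, 0.0, 0.0]
force: [-0.7, 1.1, 7.8]
width: 0.0094
grip_force: 30.0
```

Emit:
{"fn": "jog_arm", "kwargs": {
  "segments": {"tx":[0,0,0,0,0,0,0,0],"ty":[0.12,0.14,0.14,0.14,0.1,0,0,0],"tz":[0,0,0,0,0,0,0,0],"wx":[0,0,0,0,0,0,0,0],"wy":[0,0,0,0,0,0,0,0],"wz":[0,0,0,0,0,0,0,0]},
  "jaw": 0.0
}}

```text
time: 7.25
position: [0.5561, -0.1583, 0.0839]
ee_rot: [0.994, 0.105, 0.0, -0.0]
force: [1.0, 8.3, 8.9]
width: 0.01
grip_force: 30.0
```

In the tool's units: 0.002 m is 0.04, 0.001 m is 0.02.

Emit:
{"fn": "jog_arm", "kwargs": {
  "segments": {"tx":[0,0,0,0],"ty":[0.04,0.02,0,0],"tz":[0,0,0,0],"wx":[0,0,0,0],"wy":[0,0,0,0],"wz":[0,0,0,0]},
  "jaw": 0.0
}}

```text
time: 7.65
position: [0.5561, -0.1587, 0.0839]
ee_rot: [0.995, 0.105, -0.0, -0.002]
force: [1.8, 30.8, 16.2]
width: 0.0097
grip_force: 30.0
```

Emit:
{"fn": "jog_arm", "kwargs": {
  "segments": {"tx":[0,0,0,0,0,0,0,-0.1,-0.16,-0.14,0,0],"ty":[0,0,0,0,0,-0.6,-1,-1,-1,-0.7,0,0],"tz":[0,0,0,-0.4,-0.9,-0.8,-0.8,0,0,0,0,0],"wx":[0,0,0,0,0,0,0,0,0,0,0,0],"wy":[0,0,0,0,0,0,0,0,0,0,0,0],"wz":[0,0,0,0,0,0,0,0,0,0,0,0]},
  "jaw": 0.045
}}

```text
time: 8.85
position: [0.4947, 0.0328, 0.2198]
ee_rot: [0.994, 0.105, 0.0, 0.0]
force: [0.5, 0.4, -0.2]
width: 0.045
grip_force: 0.0
```

```bash
python3 -c "
from h import *
snap('wrist','w3.png');snap('top','top3.png')
"
```

```text
(no output)
```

View pics/w3.png

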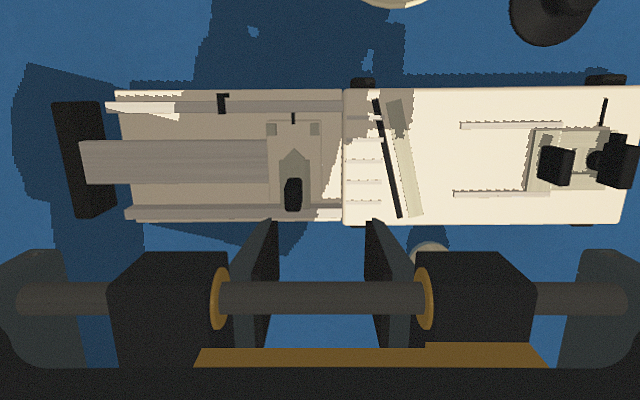

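The lock hit its end stop, pushing 31 N without moving. The clip is at about (222,103), the nib (293,118), the cam tab (293,194) and the dial (610,155). I'll zoom in again.

```bash
python3 -c "
from h import *
tiles([('w3.png',205,80),('w3.png',240,150),('w3.png',540,90),('top3.png',215,200)],'t4.png')"
```

```text
(no output)
```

View pics/t4.png

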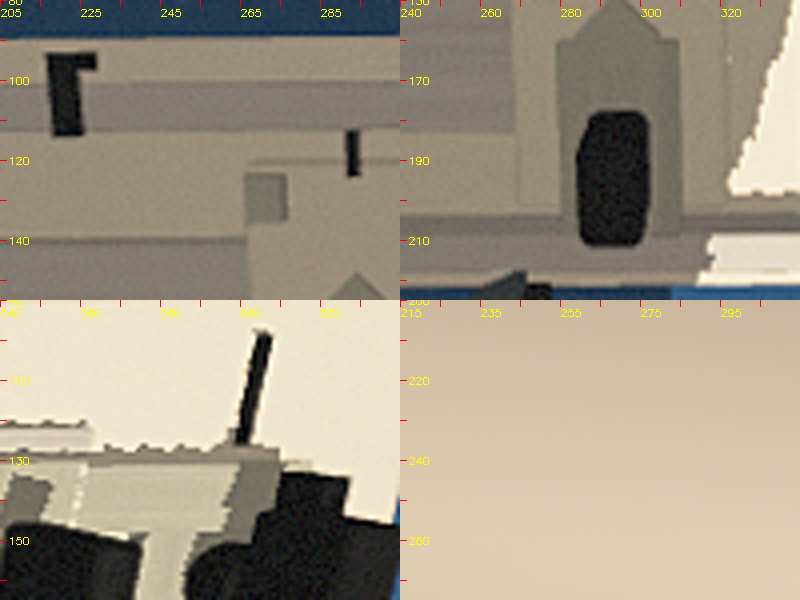

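```bash
python3 - <<'E'
from h import *
np.set_printoptions(precision=4,suppress=True)
c=load('w3.png');b=load('w1.png');w2=load('w2.png');T=load('top0.png');S=load('scene0.png')
yaw=.2115;ex=np.array([np.cos(yaw),np.sin(yaw),0]);ey=np.array([-ex[1],ex[0],0]);A=np.array([.5665,-.207,0])
loc=lambda X:(round(float((X-A)@ex),4),round(float((X-A)@ey-.17),4),round(float(X[2]),4))
nib=atz(c,293.25,118.2,.052);clip=atz(c,221.5,103.5,.051)
print('nib',nib,loc(nib),'clip',clip,loc(clip),'gap',(clip-nib)@ey)
print('tri nib',loc(tri([(c,293.25,118.2),(b,25.7,138)])[0]),'all',loc(tri([(c,293.25,118.2),(w2,108,140),(T,274.2,221.2),(S,369,204.4)])[0]))
print('tri clip',loc(tri([(c,221.5,103.5),(T,237.7,218.5),(S,404,198.5)])[0]),loc(tri([(c,221.5,103.5),(T,237.7,218.5)])[0]))
p=atz(c,285.5,211.4,.087);q=atz(c,301,211.4,.087);print('tab w',np.linalg.norm(p-q))
tab=(p+q)/2+.012*ex;print('tab',tab,loc(tab))
s=manip.read_state();R=Ro.from_quat(s['ee_rot']).as_matrix();print('tool',R.T@(tab-s['position']),s['position'],loc(s['position']))
cb=[(80,52),(53,135),(83,135)]
print([loc(atz(c,205+u/4,80+v/4,.051)) for u,v in cb])
E
```

```text
nib [0.5459 0.0693 0.052 ] (0.0379, 0.1045, 0.052) clip [0.545  0.1328 0.051 ] (0.0503, 0.1667, 0.051) gap 0.06227069384213227
tri nib (0.0382, 0.1046, 0.0509) all (0.0386, 0.1049, 0.0492)
tri clip (0.0529, 0.1658, 0.0523) (0.0514, 0.1602, 0.0769)
tab w 0.013088280269410278
tab [0.4849 0.0553 0.087 ] (-0.0247, 0.1035, 0.087)
tool [-0.0052 -0.0252  0.1327] [0.4952 0.0318 0.2197] (-0.0196, 0.0784, 0.2197)
[(0.0591, 0.163, 0.051), (0.0416, 0.1703, 0.051), (0.0416, 0.1637, 0.051)]
```

In the tool's units: 0.045 m is 0.9, -0.0255 m is -0.51.

Emit:
{"fn": "jog_arm", "kwargs": {
  "segments": {"tx":[-0.104,0,0,0,0,0],"ty":[-0.51,0,0,0,0,0],"tz":[0.6,0.9,0.9,0.33,0,0],"wx":[0,0,0,0,0,0],"wy":[0,0,0,0,0,0],"wz":[0,0,0,0,0,0]},
  "jaw": 0.045
}}

```text
time: 9.55
position: [0.485, 0.0556, 0.0835]
ee_rot: [0.995, 0.104, 0.0, 0.0]
force: [1.4, -0.7, 0.2]
width: 0.0455
grip_force: 0.0
```

Emit:
{"fn": "jog_arm", "kwargs": {
  "segments": {"tx":[0,0,0,0,0,0,0],"ty":[0,0,0,0,0,0,0],"tz":[0,0,0,0,0,0,0],"wx":[0,0,0,0,0,0,0],"wy":[0,0,0,0,0,0,0],"wz":[0,0,0,0,0,0,0]},
  "jaw": 0.0
}}

```text
time: 10.25
position: [0.4846, 0.0564, 0.0836]
ee_rot: [0.994, 0.105, 0.0, 0.0]
force: [-0.9, -0.8, 7.8]
width: 0.0134
grip_force: 30.0
```

In the tool's units: -0.012 m is -0.24, -0.01 m is -0.2.

Emit:
{"fn": "jog_arm", "kwargs": {
  "segments": {"tx":[0,0,0,0,0,0,0,0],"ty":[-0.1,-0.2,-0.24,-0.24,-0.24,-0.16,0,0],"tz":[0,0,0,0,0,0,0,0],"wx":[0,0,0,0,0,0,0,0],"wy":[0,0,0,0,0,0,0,0],"wz":[0,0,0,0,0,0,0,0]},
  "jaw": 0.0
}}

```text
time: 11.05
position: [0.4718, 0.1143, 0.0836]
ee_rot: [0.994, 0.105, -0.0, 0.0]
force: [-2.7, -1.6, 9.8]
width: 0.0137
grip_force: 30.0
```

```bash
python3 -c "
from h import *
c=snap('wrist','w4.png');snap('scene','scene4.png');T=snap('top','top4.png')
print(proj(c,(.5335,.1255,.052)),proj(T,(.5335,.1255,.052)),proj(load('scene4.png'),(.5335,.1255,.052)))
tiles([('w4.png',250,60),('w4.png',250,20),('scene4.png',350,145),('top4.png',200,195)],'t5.png')"
```

```text
[325.77784018 127.52843772] [240.96057965 227.83902635] [397.56264433 192.22901345]
```

View pics/t5.png

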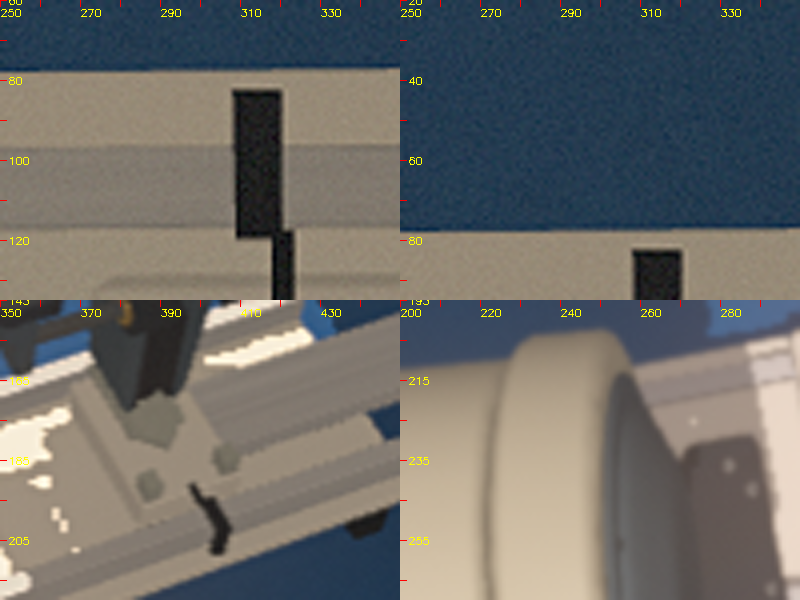

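The wrist view shows the clip top at columns 308.3–320.4 (6 mm wide) and the nib centred at column 320.75. So the leg needs about 3.2 mm more draw.

In the tool's units: -0.002 m is -0.04, -0.0012 m is -0.024.

Emit:
{"fn": "jog_arm", "kwargs": {
  "segments": {"tx":[0,0,0,0,0],"ty":[-0.04,-0.024,0,0,0],"tz":[0,0,0,0,0],"wx":[0,0,0,0,0],"wy":[0,0,0,0,0],"wz":[0,0,0,0,0]},
  "jaw": 0.0
}}

```text
time: 11.7
position: [0.4712, 0.1171, 0.0836]
ee_rot: [0.994, 0.105, -0.0, 0.0]
force: [-3.1, -2.4, 11.5]
width: 0.0133
grip_force: 30.0
```

```bash
python3 - <<'E'
from h import *
c=snap('wrist','w5.png'); g=cv2.cvtColor(c['pixels'],cv2.COLOR_RGB2GRAY)
for v in (85,90,100,110,116,121,124,128,131,134): print(v,np.where(g[v,290:350]<60)[0]+290)
E
```

```text
85 [314 315 316 317 318 319 320 321 322 323 324]
90 [314 315 316 317 318 319 320 321 322 323 324 325]
100 [315 316 317 318 319 320 321 322 323 324 325]
110 [315 316 317 318 319 320 321 322 323 324 325]
116 [315 316 317 318 319 320 321 322 323 324 325]
121 [318 319 320 321 322]
124 [318 319 320 321 322]
128 [318 319 320 321 322]
131 [318 319 320 321 322]
134 [318 319 320 321 322]
```

Nib and clip are aligned (columns 320 and 319.8), so now I'll close the lever.

In the tool's units: 0.006 m is 0.12, 0.001 m is 0.02.

Emit:
{"fn": "jog_arm", "kwargs": {
  "segments": {"tx":[0.06,0.1,0.12,0.12,0.1,0.04,0.02,0,0],"ty":[0,0,0,0,0,0,0,0,0],"tz":[0,0,0,0,0,0,0,0,0],"wx":[0,0,0,0,0,0,0,0,0],"wy":[0,0,0,0,0,0,0,0,0],"wz":[0,0,0,0,0,0,0,0,0]},
  "jaw": 0.0
}}

```text
time: 12.65
position: [0.4974, 0.1227, 0.0835]
ee_rot: [0.994, 0.105, -0.001, 0.0]
force: [-9.0, -3.9, 17.1]
width: 0.0135
grip_force: 30.0
```

```bash
python3 - <<'E'
from h import *
c=snap('wrist','w6.png'); g=cv2.cvtColor(c['pixels'],cv2.COLOR_RGB2GRAY)
for v in range(95,180,6): print(v,np.where(g[v,290:350]<60)[0]+290)
E
```

```text
95 [290 291 292 293 294 295 296 298 299 301 302 303 305 306 307 308 309 311
 312 313 315 316 317 318 319 321 322 323 324 325 326 327 328 329 330 331
 332 333 334 335 336 338 339 340 341 342 344 345 346 347 348 349]
101 [290 291 293 294 295 297 299 300 301 302 303 304 305 306 307 309 310 311
 312 313 314 315 316 318 319 320 321 322 323 324 325 326 327 328 330 331
 332 333 334 335 336 338 339 340 341 342 344 345 346 347 348 349]
107 [290 292 293 294 295 296 297 298 300 301 302 303 304 305 306 308 309 310
 311 313 314 315 316 317 318 319 320 321 323 324 327 328 329 330 331 332
 333 334 335 336 337 338 339 340 341 342 344 345 346 347 348 349]
113 [290 291 292 293 294 296 297 298 300 301 302 303 304 305 306 308 310 311
 312 313 314 315 316 317 318 319 320 321 322 323 324 325 326 327 328 329
 330 331 333 334 335 336 337 338 340 341 342 343 344 345 346 347 348 349]
119 [292 293 294 295 296 297 298 299 300 301 302 303 304 305 306 307 308 309
 310 312 313 316 317 318 321 322 323 324 326 327 328 329 330 331 332 333
 334 335 336 337 338 339 341 342 344 345 346 347 348 349]
125 [290 291 292 293 294 295 296 297 298 299 300 301 302 303 304 305 306 307
 308 309 310 311 312 313 314 315 316 317 318 319 320 321 322 323 324 325
 326 327 328 329 330 331 334 338 343 344 345 346 348 349]
131 []
137 [315 316 317 318 319 320 321 322 323 324]
143 [315 316 317 318 319 320 321 322 323 324]
149 [315 316 317 318 319 320 321 322 323 324 325]
155 [315 316 317 318 319 320 321 322 323 324 325]
161 [315 316 317 318 319 320 321 322 323 324 325]
167 [315 316 317 318 319 320 321 322 323 324]
173 [319 320 321 322]
179 [318 319 323]
```

In the tool's units: 0.001 m is 0.02.

Emit:
{"fn": "jog_arm", "kwargs": {
  "segments": {"tx":[0.02,0.02,0,0,0],"ty":[0,0,0,0,0],"tz":[0,0,0,0,0],"wx":[0,0,0,0,0],"wy":[0,0,0,0,0],"wz":[0,0,0,0,0]},
  "jaw": 0.0
}}

```text
time: 13.2
position: [0.4976, 0.1228, 0.0834]
ee_rot: [0.994, 0.105, -0.003, 0.0]
force: [-17.6, -7.6, 25.7]
width: 0.0135
grip_force: 30.0
```

```bash
python3 - <<'E'
from h import *
snap('wrist','w7.png');snap('scene','scene7.png');tiles([('w7.png',270,120),('scene7.png',350,145),('w7.png',270,180),('scene7.png',180,200)],'t6.png')
E
```

```text
(no output)
```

View pics/t6.png

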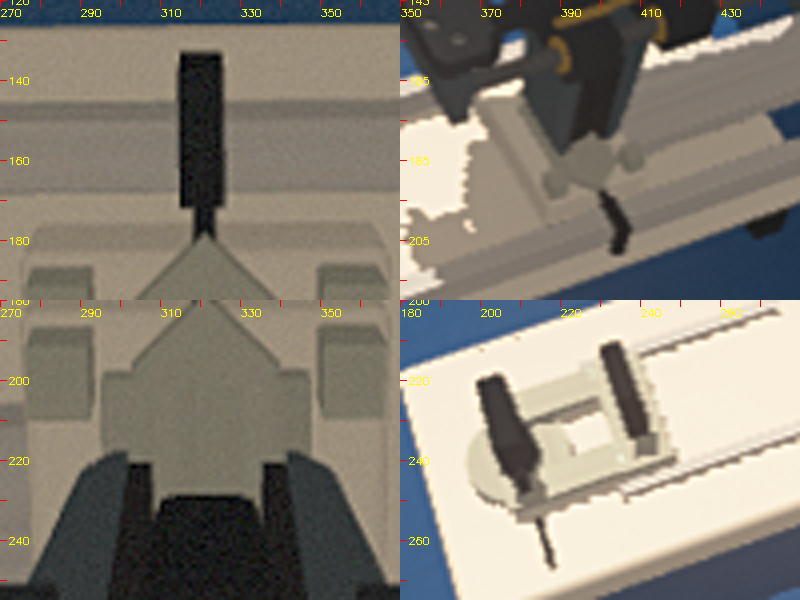

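The picture shows the lever's wedge fully between its cheeks and the nib (320,175) level with the clip (320,150). The lock arms are around the dial and the pointer is on its line. The force rose to about 19 N with no further travel, so the lever is at its end stop. I'm handing the job in.

```bash
python3 -c "
from workcell import manip
print(manip.job_done())"
```

```text
the job is handed in; nothing more can be done
None
```

The job is handed in at about 13 s on the robot's clock: the dial is on its line, the lock is home, the leg is on its mark and the cam lever is closed with the tab still gripped; no verdict was returned.

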